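Walnut collar off the skewed mandrel

TASK

Slide the walnut collar off the free end of the steel mandrel, feeling your way along the rod, which is clamped a little out of true and slightly bent: pull gently and never let the collar bear on it with more than about 14 N. Then lay the collar gently, without dropping it, in the empty green-railed cradle, resting on both rails, axis along them and about midway along, and let go. Leave the stand, the finished collars and everything else on the bench as they are.

Things in the scene. Friction and masses are not known exactly. Their poses are not given: they have to be found in the camera images.
- stand: Finishing stand, fixed to the bench: wooden foot 120 x 100 mm, steel post, black ball clamp on top and, from it, a bare steel mandrel (round rod, 16 mm diameter) that sticks out to the stand's -y side and ends free there. Origin: at bench height, 10 mm from the post axis towards -y. z is up. The foot and clamp stay within 60 mm of the origin in x and y.
- clamp (a point): Centre of the black ball clamp on the stand, up to 30 mm around it in x and 20 mm in z. The rod was clamped out of true: from it the rod runs sideways off the stand's -y by up to 6 degrees either way and upward by 1 to 5. Near mid-length it is also bent by 6 degrees, some way round. Neither is measured. The rod does not yield: a collar dragged off its line binds, and over 14 N mars it.
- rod_start (a point): Point on the mandrel's centre line, 70 mm from the stand's origin towards its -y and 130 mm above the bench, where the collar hangs at the start. Its axes are the stand's, not the skewed rod's. The free end is 120 mm further along the rod (radius 8 mm), the bend 45 mm; 28 mm behind the point a brass shoulder of 32 mm diameter sits on the rod.
- collar: Dark walnut collar: smooth ring, 48 mm outer diameter, 32 mm long, bore 21 mm, 35 to 70 g, hanging loose on the mandrel. Origin: its centre, at the start about 2.5 mm below rod_start, within 3 mm of it along the rod. y: the ring's axis, at the start roughly along the stand's y (2.5 mm of play all round: it need not follow the rod's skew).
- cradle_empty: Fixed wooden cradle, the one with green rails and nothing on it: board 68 mm across (its x) by 80 mm along (its y), 12 mm thick, with two rails along y, each 12 mm wide and 10 mm high, their inner faces 30 mm apart, rail tops 22 mm over the bench. Origin: centre of its underside on the bench. The collar lies on the two rails with its axis along y; its centre is then 41 mm above the bench.
- cradle_b: Fixed wooden cradle with grey rails, taken: board 68 mm across (its x) by 80 mm along (its y), 12 mm thick, with two rails along y, each 12 mm wide and 10 mm high, their inner faces 30 mm apart, rail tops 22 mm over the bench. Origin: centre of its underside on the bench.
- cradle_c: Fixed wooden cradle with grey rails, taken: board 68 mm across (its x) by 80 mm along (its y), 12 mm thick, with two rails along y, each 12 mm wide and 10 mm high, their inner faces 30 mm apart, rail tops 22 mm over the bench. Origin: centre of its underside on the bench.
- collar_b: Finished light maple collar, same size as the walnut one, lying in cradle_b. Origin: its centre. Leave it.
- collar_c: Finished light maple collar, same size, lying in cradle_c. Origin: its centre. Leave it.
- tape: Yellow tape roll lying flat, 90 mm across, 24 mm high. Origin: centre of underside.
- glue: White glue bottle, 54 mm across, 140 mm high. Origin: centre of underside.
- jar: Amber jar, 68 mm across, 80 mm high. Origin: centre of underside.
- sanding_block: Cork sanding block 60 x 100 x 30 mm. Origin: centre of underside.
- screwdriver: Screwdriver lying on the bench. Origin: on its underside near the middle.
- brush: Brush lying on the bench. Origin: on its underside near the middle.
Mind the look-alikes: they are no part of the job. Leave any blue look-alike of the collar alone.

How it is judged:
On the way, in this order (a step that is already met when the one before it is completed fails the run):
1. the collar has come off the mandrel's free end and is held clear of it, still up in the air (y of collar in the frame of stand below -0.203 m and height (world z) of collar above 0.09 m and contact force between collar and stand below 0.05 N and contact force between collar and the fingers above 1 N), for 0.1 s.
2. the collar rests in the green cradle (z of collar in the frame of cradle_empty between 0.037 and 0.045 m and x of collar in the frame of cradle_empty between -0.006 and 0.006 m and y of collar in the frame of cradle_empty between -0.018 and 0.018 m and angle between the y axis of collar and the y axis of cradle_empty, either way round below 0.2 rad and contact force between collar and cradle_empty above 0.1 N), for 0.2 s.
At the end, for the whole second after the job is handed in: The walnut collar lies released and still on both rails of the green cradle: centre 37 to 45 mm above the bench, within 6 mm of the cradle's middle line and 18 mm of its middle along the rails, axis within 0.2 rad of the rails (all of step 2 and contact force between collar and the fingers below 0.05 N and linear speed of collar below 0.02 m/s); the robot touches nothing.
It fails at once if the collar bears on the stand or its mandrel with more than 14 N (contact force between collar and stand above 14 N).
It fails at once if the robot pushes the stand with more than 14 N (contact force between any of the arm, the fingers and stand above 14 N).
It fails at once if the collar is dropped (falls faster than 0.4 m/s out of the fingers) (contact force between collar and the fingers below 0.05 N and linear speed of collar above 0.4 m/s).
It fails at once if the collar is pressed into the cradle with more than 20 N (contact force between collar and cradle_empty above 20 N).
It fails at once if a finished collar or another thing on the bench is moved by more than 15 mm (distance of any of collar_b, collar_c, tape, glue, jar, sanding_block, screwdriver, brush from where it was at the start of the episode above 0.015 m).
It also fails if it takes over 72 s, if anything falls off the work surface, if the arm or the gripper's body presses on something with over 40 N, if the wrist force passes 120 N, or if a joint passes its speed limit or range.

ROBOT

A 6-joint arm with a two-finger parallel gripper is mounted at the origin on the work surface. World frame = base frame: x ahead of the robot, y to its left, z up, the work surface at z = 0. Lengths are in m, angles in rad, forces in N, time in s.
With the tool pointing down it reaches from about 0.3 to 0.775 m from the base axis. Payload 14.6 kg.
Tool frame: the origin (TCP) lies at the very end of the fingers, on their centre line; the grasp point (between the pads) lies 19 mm behind it; z points along the fingers, y is the line along which they close (so a half turn about z gives the same grasp; the last joint's range is limited). The gripper opens to 94 mm and grips with 3 to 60 N. Pads are 16 mm wide; open, the fingers measure 119 mm over their backs; the gripper's body (75 mm by 177 mm) begins 78 mm behind the grasp point.
Start: joints at [1.131, 0.3, 1.521, -0, 1.321, -0.067], TCP at [0.2, 0.512, 0.205] pointing down, gripper open.
Joint ranges: [-3.03, 3.03], [-0.79, 2.21], [0.23, 2.52], [-1.04, 4.18], [0, 3.07], [-2.55, 2.55]. Speed limits (rad/s): [2.22, 2.22, 2.57, 3.14, 3.14, 3.14].

INTERFACE

Orientations are given as [roll, pitch, yaw] about the fixed x, y, z axes, in that order (R = Rz(yaw) Ry(pitch) Rx(roll)).
In Python, from station import ctrl, cams gives the robot as it stands. The module is installed in compiled form; this text tells all that it offers.
- The arm moves only by the tool arm_command, never from a script. Its argument "plan" is a list that holds one entry, the list of rows, each a list of 7 numbers: the shift along the tool's x, y, z in a scale on which 1.0 is 600 mm, then the turn, a rotation vector about the tool's x, y, z in fractions of the full range, 1 being 90 degrees, then the closure, from -1 (fully open) to 1 (shut). A call has 1 to 12 rows; each row is the pose to reach, as a shift and turn from the pose commanded when the call began, along the tool's axes at that moment; what a row does not reach only later rows make up. A row lasts 1/10 s, in which the tool goes at most 50 mm and 8.59 degrees, less where a joint would pass 70% of its speed; a pose out of reach is approached as far as the arm can. A call with a gripper value outside its range is refused whole. The fingers move at their own pace and stop on an object; "squeeze" is the grip in N (left out, the last holds). Time passes only in rows, so rows that repeat a pose let the fingers close. It gives the time, the measured TCP pose, the force, the opening and the grip force at its end, in the units of the state.
- ctrl.get_obs(): the state, without advancing time (a new reading comes with each control period).
- cams.camera(name): name is "side" or "top" or "wrist"; returns (picture, depth): 480x640x3 uint8, blue, green, red; 480x640 float32, m along the optical axis (not along the pixel's ray), 0 where there is no reading.
- cams.camera_info(name): a dict with "fx", "fy", "cx", "cy" (pixels), "dist_coeffs" ([k1, k2, p1, p2, k3] as OpenCV has them; the pictures are not rectified), "world_to_cam" (4x4, takes a point from world to camera coordinates). Camera axes: x right, y down, z forward; pixel columns grow to the right and rows downward; lengths in m; the calibration is good to about 2 mm. A picture is of the moment at which its call begins: read the wrist's pose just before it. camera_info takes no time and is no camera call; for the wrist camera it gives the pose at the moment of the call.
- ctrl.hand_in(): hands the job in; it is judged then, once.
The state is a dict: "time_s": time; "qpos": joint angles; "joint_vel": joint speeds; "tau": joint torques, N m; "ee_pos": TCP position; "eef_rot": TCP orientation; "force": force on the tool from outside, world axes, zero at the start; "moment": the same for the moment, N m; "grip_width": finger opening in m; "grip_force": force on a finger pad.
Only numpy, scipy, OpenCV 4.12 (cv2) and the standard library are available. Lean on these libraries where they do the work, as an engineer would, in place of code of your own. Each camera call takes 0.05 s, during which the arm holds its last target. There are 200 camera calls.

## Working session

There is one attempt and no reset: what is moved stays moved. The work goes in short steps, Python scripts to look and compute and a tool call to move; the robot and the scene stay as the last step left them, time stands still between calls to the robot, and variables do not carry over. Pictures are saved under pics/ and viewed, at most 10 in all, crops included, and the job is handed in when it is done.

Besides the shell and the picture viewer there is one more tool, called as name([rows], argument=value, ...), one row to a line, values as JSON. arm_command: Moves the arm, as the interface text tells. Its arguments: {"type":"object","properties":{"plan":{"type":"array"},"squeeze":{"type":"number"}},"required":["plan"]}

```bash
mkdir -p pics
cat > h.py <<'E'
import numpy as np, cv2, pickle
from scipy.spatial.transform import Rotation as R
from station import ctrl, cams
def grab(n):
    i=cams.camera_info(n); p,d=cams.camera(n); return p,d,i
def cloud(d,i,box=None):
    v,u=np.nonzero(d>0)
    if box is not None:
        m=(u>=box[0])&(u<box[2])&(v>=box[1])&(v<box[3]); u,v=u[m],v[m]
    K=np.array([[i['fx'],0,i['cx']],[0,i['fy'],i['cy']],[0,0,1.]])
    n=cv2.undistortPoints(np.stack([u,v],1).astype(float)[:,None],K,np.array(i['dist_coeffs'],float))[:,0]
    z=d[v,u]; P=np.c_[n*z[:,None],z]
    T=np.linalg.inv(np.array(i['world_to_cam'])); return P@T[:3,:3].T+T[:3,3],u,v
E
python3 - <<'E'
from h import *
o=ctrl.get_obs(); print(o)
for n in ('top','side'):
    p,d,i=grab(n); cv2.imwrite(f'pics/{n}0.png',p); pickle.dump((p,d,i),open(n+'0.pkl','wb'))
    print(n,i['fx'],np.linalg.inv(i['world_to_cam']).round(3).tolist())
E
```

```text
{'time_s': 0.0, 'qpos': array([ 1.13138029e+00,  3.00482097e-01,  1.52161417e+00, -2.38292280e-05,
        1.32068985e+00, -6.66084716e-02]), 'joint_vel': array([-0.00012594, -0.00241427, -0.00051669,  0.00083096,  0.00039706,
        0.00027384]), 'tau': array([ 1.69344908e-04, -5.31822038e+01, -3.52738917e+01,  7.08097452e-02,
        2.45916046e-02, -9.64189940e-05]), 'ee_pos': array([0.20022304, 0.5119652 , 0.2048663 ]), 'eef_rot': array([-3.14040030e+00, -5.64066270e-05,  2.76879096e+00]), 'force': array([ 0.00227542,  0.09025051, -0.00736522]), 'moment': array([-0.01732024, -0.00393745, -0.02763286]), 'grip_force': 0.0, 'grip_width': 0.09349231672319488}
top 436.64206743540166 [[-0.024, -0.992, 0.122, 0.431], [-1.0, 0.024, 0.002, -0.011], [-0.005, -0.122, -0.992, 1.025], [0.0, 0.0, 0.0, 1.0]]
side 476.35547572731645 [[-0.99, -0.113, 0.081, 0.458], [-0.139, 0.755, -0.641, 0.648], [0.012, -0.646, -0.763, 0.878], [0.0, 0.0, 0.0, 1.0]]
```

View pics/top0.png

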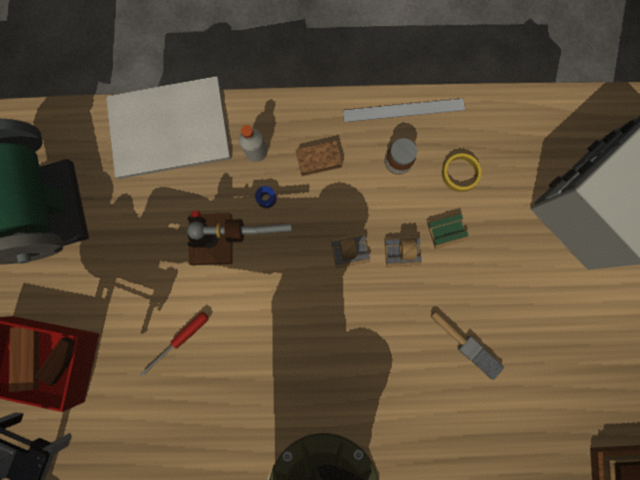

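View pics/side0.png

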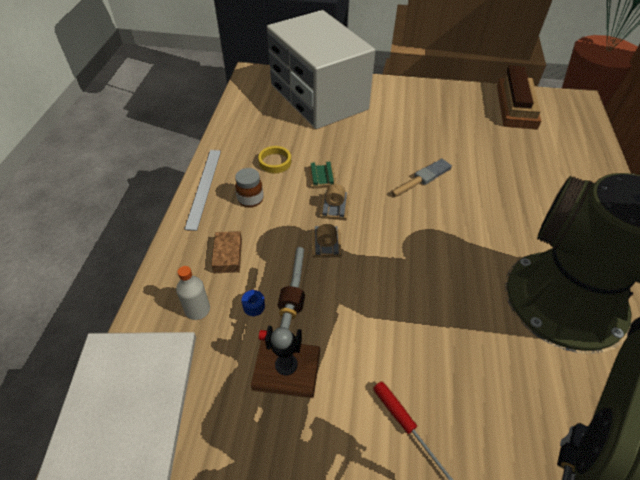

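Top view: the walnut collar is at (234,230) on the rod, which runs from the clamp (197,230) to its free end (291,228). The green empty cradle is at (448,228), the grey taken cradles at (351,249) and (403,249), and a blue ring look-alike at (265,196). The brown collar threaded on the mandrel is the one meant. I'll confirm it in a crop and measure.

Run:
```python
from h import *
def fitline(P):
    c=P.mean(0); d=np.linalg.svd(P-c)[2][0]; return c,d*(-np.sign(d[1]))
for n,box in (('top',(180,205,300,275)),('side',(240,235,325,400))):
    p,d,i=pickle.load(open(n+'0.pkl','rb')); P,u,v=cloud(d,i,box); c=p[v,u].astype(int)
    sat=c.max(1)-c.min(1)
    foot=(P[:,2]<.05)&(P[:,2]>.01); print(n,'z of bench',np.median(P[P[:,2]<.008,2]))
    red=c[:,2]-c[:,0]
    f=foot&(red>15)
    print('foot',f.sum(),np.median(P[f,2]),cv2.minAreaRect(P[f][:,:2].astype(np.float32)))
    hi=P[:,2]>.1
    rod=hi&(red<25)
    col=hi&(red>=25)
    print('col',col.sum(),P[col].mean(0),P[col].min(0),P[col].max(0))
    yb=np.arange(-.1,.4,.01)
    for a in yb:
        m=hi&(P[:,1]>=a)&(P[:,1]<a+.01)
        if m.sum()>3: print(round(a+.005,3),m.sum(),'x',P[m,0].min().round(4),P[m,0].max().round(4),'ztop',np.percentile(P[m,2],90).round(4),'col',c[m].mean(0).astype(int))
for n,box in (('top',(420,200,480,255)),('side',(300,150,345,195))):
    p,d,i=pickle.load(open(n+'0.pkl','rb')); P,u,v=cloud(d,i,box); c=p[v,u].astype(int)
    g=(c[:,1]-c[:,2]>8)
    for lo,hi in((.006,.016),(.018,.026)):
        m=g&(P[:,2]>lo)&(P[:,2]<hi); print(n,'cradle',m.sum(),P[m].mean(0),cv2.minAreaRect(P[m][:,:2].astype(np.float32)))
    m=g&(P[:,2]>.004); print('all',cv2.minAreaRect(P[m][:,:2].astype(np.float32)))
a=cv2.resize(cv2.imread('pics/top0.png')[180:280,170:310],None,fx=4,fy=4,interpolation=2)
b=cv2.resize(cv2.imread('pics/top0.png')[190:270,320:480],None,fx=3.5,fy=2.5,interpolation=2)
W=np.zeros((600,560,3),np.uint8);W[:400]=a;W[400:]=b;cv2.imwrite('pics/crop1.png',W)
```

```text
top z of bench 0.0002851850887630736
foot 1178 0.021930628494901794 ((0.5700758099555969, 0.24992653727531433), (0.11805272847414017, 0.09848257899284363), 0.9735507369041443)
col 311 [0.5740996  0.1906653  0.14474753] [0.55159889 0.1562197  0.11920657] [0.61228535 0.25790012 0.15527774]
0.055 37 x 0.5679 0.5823 ztop 0.1398 col [76 83 83]
0.065 37 x 0.5677 0.5828 ztop 0.1404 col [78 85 86]
0.075 33 x 0.5662 0.5804 ztop 0.1402 col [80 87 87]
0.085 39 x 0.566 0.5814 ztop 0.1391 col [78 85 85]
0.095 37 x 0.565 0.5812 ztop 0.14 col [80 87 87]
0.105 39 x 0.5647 0.5792 ztop 0.1407 col [79 86 86]
0.115 32 x 0.5646 0.5776 ztop 0.1401 col [85 92 91]
0.125 34 x 0.563 0.5754 ztop 0.1394 col [86 92 91]
0.135 31 x 0.5634 0.576 ztop 0.1394 col [88 95 94]
0.145 33 x 0.5633 0.5761 ztop 0.1389 col [88 95 94]
0.155 115 x 0.5493 0.5922 ztop 0.1499 col [26 33 42]
0.165 104 x 0.5486 0.5905 ztop 0.152 col [18 28 44]
0.175 108 x 0.5485 0.591 ztop 0.1517 col [17 27 43]
0.185 74 x 0.5484 0.5915 ztop 0.1503 col [20 30 45]
0.195 64 x 0.5567 0.5865 ztop 0.1428 col [51 65 73]
0.205 42 x 0.5574 0.5863 ztop 0.1453
[... 2026 characters left out ...]
 293 [ 0.57766255 -0.30510734  0.02257563] ((0.5784367322921753, -0.30645614862442017), (0.05227627977728844, 0.07992351055145264), 13.942237854003906)
all ((0.5791794061660767, -0.3062717914581299), (0.053806744515895844, 0.07992351055145264), 13.942237854003906)
side cradle 161 [ 0.57892647 -0.304408    0.01370194] ((0.5739124417304993, -0.307159423828125), (0.04078387841582298, 0.07822565734386444), 8.348462104797363)
side cradle 184 [ 0.57856529 -0.30205945  0.02264172] ((0.5788471102714539, -0.30380621552467346), (0.05351456627249718, 0.08082342147827148), 14.024206161499023)
all ((0.5793358683586121, -0.3041018843650818), (0.055127017199993134, 0.08297058194875717), 11.511007308959961)
```

View pics/crop1.png

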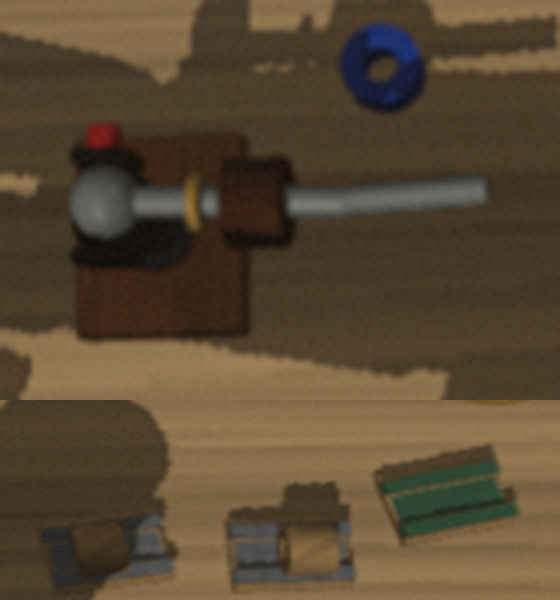

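The crop confirms the walnut collar at crop (255,200), beside the brass shoulder on the bare rod, with the blue ring separate at (382,68). The green cradle is empty. Next I fit the rod segments.

```bash
cat > rod.py <<'E'
from h import *
from scipy.optimize import least_squares
def cyl(P,r,free=False):
    y0=P[:,1].mean()
    def f(q):
        d=np.array([q[2],-1,q[3]]);d/=np.linalg.norm(d)
        w=P-np.array([q[0],y0,q[1]]); return np.linalg.norm(np.cross(w,d),axis=1)-(q[4] if free else r)
    q=least_squares(f,[P[:,0].mean(),P[:,2].max()-r,0,0]+([r] if free else []),loss='soft_l1',f_scale=.0007).x
    return y0,q
E
python3 - <<'E'
from rod import *
L=[]
for n,box in (('top',(180,205,300,275)),('side',(240,235,325,400))):
    p,d,i=pickle.load(open(n+'0.pkl','rb')); P,u,v=cloud(d,i,box); L.append(P[P[:,2]>.1])
for nm,Ps in (('top',L[0]),('side',L[1]),('both',np.vstack(L))):
    for lab,a,b,r in (('seg1a',.212,.228,.008),('seg1',.132,.152,.008),('seg2',.054,.118,.008),('collar',.163,.183,.024)):
        P=Ps[(Ps[:,1]>a)&(Ps[:,1]<b)]; y0,q=cyl(P,r); print(nm,lab,len(P),round(y0,4),q.round(4),'deg',np.degrees(q[2:4]).round(1))
    P=Ps[((Ps[:,1]>.132)&(Ps[:,1]<.152))|((Ps[:,1]>.212)&(Ps[:,1]<.228))]; y0,q=cyl(P,.008); print(nm,'seg1all',round(y0,4),q.round(4),np.degrees(q[2:4]).round(1))
    print('tip y',np.sort(Ps[:,1])[:5].round(4)); c=Ps[(Ps[:,2]>.143)&(Ps[:,1]<.196)]; print('collar y',np.percentile(c[:,1],[1,99]))
E
```

```text
top seg1a 65 0.2201 [0.5715 0.1283 0.0075 0.1001] deg [0.4 5.7]
top seg1 66 0.1421 [ 0.5706  0.1302 -0.0512  0.0114] deg [-2.9  0.7]
top seg2 234 0.0855 [0.5738 0.1313 0.0758 0.0006] deg [4.3 0. ]
top collar 214 0.173 [ 5.716e-01  1.267e-01 -2.000e-04  6.540e-02] deg [-0.   3.7]
top seg1all 0.1808 [ 0.571   0.1293 -0.0112  0.0242] [-0.6  1.4]
tip y [0.0515 0.0516 0.0516 0.0517 0.0519]
collar y [0.15631853 0.18569792]
side seg1a 69 0.2202 [ 0.5733  0.1294 -0.0749  0.022 ] deg [-4.3  1.3]
side seg1 64 0.1401 [ 0.5713  0.132  -0.0269 -0.0283] deg [-1.5 -1.6]
side seg2 209 0.0868 [ 0.5737  0.1319  0.0684 -0.0061] deg [ 3.9 -0.4]
side collar 232 0.1732 [0.5722 0.1281 0.0169 0.0304] deg [1.  1.7]
side seg1all 0.1816 [ 0.5724  0.1307 -0.0252  0.0325] [-1.4  1.9]
tip y [0.052  0.0531 0.0551 0.0553 0.0555]
collar y [0.15775197 0.19009174]
both seg1a 134 0.2201 [ 0.5725  0.129  -0.0472  0.0584] deg [-2.7  3.3]
both seg1 130 0.1411 [ 0.5711  0.1313 -0.0214  0.0091] deg [-1.2  0.5]
both seg2 443 0.0861 [ 0.5738  0.1316  0.0717 -0.0034] deg [ 4.1 -0.2]
both collar 446 0.1731 [0.5721 0.1276 0.002  0.0433] deg [0.1 2.5]
both seg1all 0.1812 [ 0.5718  0.1301 -0.0173  0.029 ] [-1.   1.7]
tip y [0.0515 0.0516 0.0516 0.0517 0.0519]
collar y [0.15658261 0.18978779]
```

```bash
cat > tgt.py <<'E'
from h import *
def rows(T):
    o=ctrl.get_obs(); r0=R.from_euler('xyz',o['eef_rot'])
    print('t',o['time_s'].__round__(2),'tcp',o['ee_pos'].round(4),o['eef_rot'].round(3),'F',o['force'].round(2),'w',o['grip_width'].__round__(4),'gf',o['grip_force'].__round__(2))
    for x,y,z,yaw in T:
        s=r0.inv().apply(np.array([x,y,z])-o['ee_pos'])*1000
        t=(r0.inv()*R.from_euler('xyz',[np.pi,0,yaw])).as_rotvec()
        print(s.round(1),t.round(3))
E
python3 -c "
from tgt import *
rows([(.386,.342,.205,2.17),(.572,.173,.205,1.56)])"
```

```text
t 0.1 tcp [0.2002 0.512  0.205 ] [-3.141 -0.     2.769] F [ 0.13  1.34 -1.11] w 0.0939 gf 0.0
[-234.9  -90.7    0. ] [-0.001  0.     0.599]
[-4.697e+02 -1.803e+02  1.000e-01] [-1.000e-03  1.000e-03  1.209e+00]
```

Careful with the scale: shifts go in shares of 600 mm and turns go in shares of 90 degrees. That gives: -469.7 mm is -0.7828, -455 mm is -0.7583, 1.209 rad is 0.7697.

arm_command([
  [[-0.0333,-0.0133,0,0,0,0.0318,-1],[-0.1,-0.0383,0,0,0,0.0955,-1],[-0.175,-0.0667,0,0,0,0.1719,-1],[-0.25,-0.0967,0,0,0,0.2483,-1],[-0.325,-0.125,0,0,0,0.3247,-1],[-0.4,-0.1533,0,0,0,0.4011,-1],[-0.475,-0.1833,0,0,0,0.4775,-1],[-0.55,-0.2117,0,0,0,0.5539,-1],[-0.625,-0.24,0,0,0,0.6303,-1],[-0.7,-0.2683,0,0,0,0.7003,-1],[-0.7583,-0.2917,0,0,0,0.7512,-1],[-0.7828,-0.3005,0,0,0,0.7697,-1]],
], squeeze=8)

```text
time_s: 1.3
ee_pos: [0.5737, 0.1707, 0.2047]
eef_rot: [-3.141, 0.0, 1.554]
force: [-0.8, 0.4, 0.2]
grip_width: 0.0939
grip_force: 0.0
```

```bash
python3 -c "
from tgt import *
rows([(.572,.173,.115,1.565)])
p,d,i=grab('wrist'); cv2.imwrite('pics/w1.png',p)
print(np.linalg.inv(i['world_to_cam']).round(3).tolist())"
```

```text
t 1.3 tcp [0.5737 0.1707 0.2047] [-3.141  0.     1.554] F [-0.77  0.35  0.23] w 0.0939 gf 0.0
[ 2.3 -1.6 89.7] [-0.001  0.    -0.011]
[[1.0, -0.016, -0.004, 0.574], [-0.016, -0.973, -0.231, 0.237], [-0.0, 0.231, -0.973, 0.384], [0.0, 0.0, 0.0, 1.0]]
```

View pics/w1.png

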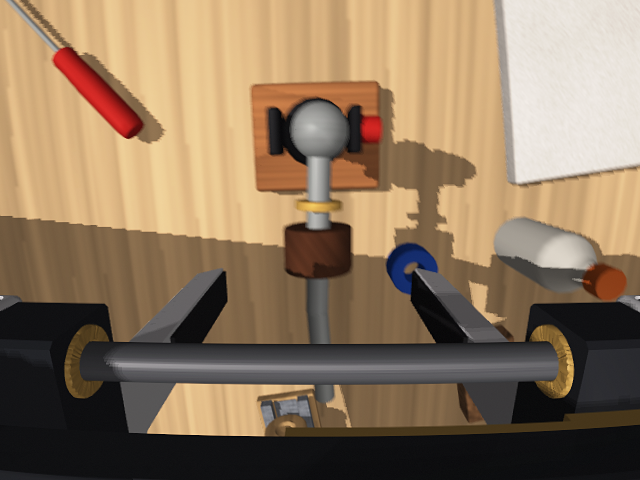

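The wrist view shows the collar at (318,250), midway between the fingers, with the clamp behind at (318,128). The descent path is clear.

Scaled: 90 mm is 0.15, 82 mm is 0.1367.

arm_command([
  [[0,0,0.025,0,0,0,-0.7],[0,0,0.0667,0,0,0,-0.5],[0,0,0.1083,0,0,0,-0.4],[0,0,0.1367,0,0,0,-0.3],[0,0,0.15,0,0,0,-0.3],[0,0,0.15,0,0,0,-0.3],[0,0,0.15,0,0,0,-0.3]],
], squeeze=8)

```text
time_s: 2.05
ee_pos: [0.5722, 0.1737, 0.1164]
eef_rot: [3.141, -0.0, 1.561]
force: [-0.5, -0.1, -0.2]
grip_width: 0.0612
grip_force: 0.0
```

Run:
```python
from rod import *
from tgt import rows
rows([(.572,.173,.115,1.565)])
p,d,i=grab('wrist');P,u,v=cloud(d,i);c=p[v,u].astype(int)
for lab,a,b,r in(('col',.163,.183,.024),('rod',.215,.228,.008)):
    m=(P[:,1]>a)&(P[:,1]<b)&(abs(P[:,0]-.572)<r*.9)&(P[:,2]>.12)&(P[:,2]<.16)
    if m.sum()>20: y0,q=cyl(P[m],r);print(lab,m.sum(),y0,q)
```

```text
t 2.05 tcp [0.5722 0.1737 0.1164] [ 3.141 -0.     1.561] F [-0.51 -0.06 -0.16] w 0.0612 gf 0.0
[-0.7 -0.2  1.4] [ 0.001 -0.    -0.004]
col 4124 0.17311737843942415 [0.57093694 0.12760172 0.00762502 0.03200013]
rod 992 0.22153767947632935 [ 0.57241835  0.12903095 -0.02834759  0.02071681]
```

arm_command([
  [[0,0,0,0,0,0,0],[0,0,0,0,0,0,0.2],[0,0,0,0,0,0,0.3],[0,0,0,0,0,0,0.4],[0,0,0,0,0,0,0.4]],
], squeeze=8)

```text
time_s: 2.6
ee_pos: [0.5723, 0.1733, 0.1159]
eef_rot: [3.141, -0.0, 1.56]
force: [-1.0, -0.2, 5.8]
grip_width: 0.0467
grip_force: 8.0
```

Scaled: -1.5 mm is -0.0025, -0.7 mm is -0.0012.

arm_command([
  [[0,0,-0.0012,0,0,0,0.4],[0,0,-0.0025,0,0,0,0.4],[0,0,-0.0025,0,0,0,0.4]],
])

```text
time_s: 2.9
ee_pos: [0.572, 0.1732, 0.1168]
eef_rot: [-3.141, 0.0, 1.56]
force: [0.4, 0.1, -0.5]
grip_width: 0.0466
grip_force: 8.0
```

Run:
```python
from rod import *
from tgt import rows
rows([(.572,.173,.115,1.565)])
p,d,i=grab('wrist');P,u,v=cloud(d,i);c=p[v,u].astype(int)
for lab,a,b,r in(('col',.163,.183,.024),('rod',.215,.228,.008)):
    m=(P[:,1]>a)&(P[:,1]<b)&(abs(P[:,0]-.572)<r*.9)&(P[:,2]>.12)&(P[:,2]<.16)
    if m.sum()>20: y0,q=cyl(P[m],r);print(lab,m.sum(),y0,q)
cv2.imwrite('pics/w2.png',p[180:360,160:480])
```

```text
t 2.9 tcp [0.572  0.1732 0.1168] [-3.141  0.     1.56 ] F [ 0.38  0.13 -0.46] w 0.0466 gf 8.0
[-0.2  0.   1.8] [-0.     0.    -0.005]
col 4168 0.17311755014151278 [ 0.57118642  0.12828823 -0.01012735  0.03977883]
rod 996 0.22153723481072615 [ 0.572407    0.1289622  -0.03309728  0.02550778]
```

Forces are near zero with the collar lifted clear. I pull in stages along the measured line.

Scaled: -20 mm is -0.0333, -17 mm is -0.0283.

arm_command([
  [[0,0,-0.0017,0,0,0,0.4],[0,0,-0.0033,0,0,0,0.4],[0,0,-0.0033,0,0,0,0.4],[-0.005,0,-0.0033,0,0,0,0.4],[-0.0117,0,-0.0037,0,0,0,0.4],[-0.02,-0.0003,-0.004,0,0,0,0.4],[-0.0283,-0.0007,-0.0043,0,0,0,0.4],[-0.0333,-0.0008,-0.0045,0,0,0,0.4],[-0.0333,-0.0008,-0.0045,0,0,0,0.4]],
], squeeze=10)

```text
time_s: 3.85
ee_pos: [0.5714, 0.1527, 0.1197]
eef_rot: [3.142, 0.0, 1.559]
force: [0.1, -0.6, -0.8]
grip_width: 0.0472
grip_force: 10.0
```

```bash
cat > look.py <<'E'
from rod import *
from tgt import rows
import sys
o=ctrl.get_obs(); y=o['ee_pos'][1]; x=o['ee_pos'][0]
rows([tuple(float(a) for a in s.split(',')) for s in sys.argv[1:]])
for n in ('wrist','side'):
    p,d,i=grab(n);P,u,v=cloud(d,i)
    for lab,a,b,r in(('col',y-.01,y+.01,.024),('rodbehind',y+.022,min(y+.06,.195),.008),('rodahead',.054,y-.022,.008)):
        if b-a<.01: continue
        m=(P[:,1]>a)&(P[:,1]<b)&(abs(P[:,0]-x)<r*.85)&(P[:,2]>.12)&(P[:,2]<.158)
        if m.sum()>30: y0,q=cyl(P[m],r);print(n,lab,m.sum(),round(y0,4),q.round(4),'at collar y:',(q[0]+q[2]*(y0-y)).round(4),(q[1]+q[3]*(y0-y)).round(4))
E
python3 look.py .5715,.1275,.120,1.571 .5732,.1,.12,1.63
```

```text
t 3.85 tcp [0.5714 0.1527 0.1197] [3.142 0.    1.559] F [ 0.09 -0.57 -0.8 ] w 0.0472 gf 10.0
[-25.2   0.4  -0.3] [ 0.     0.    -0.012]
[-52.7   2.4  -0.3] [ 0.     0.    -0.071]
wrist col 4000 0.1528 [ 0.5706  0.1312 -0.0097  0.041 ] at collar y: 0.5706 0.1313
wrist rodbehind 1358 0.185 [ 0.5714  0.13   -0.0265  0.0347] at collar y: 0.5705 0.1311
wrist rodahead 1100 0.0961 [ 0.5718  0.1315  0.0619 -0.01  ] at collar y: 0.5682 0.1321
side col 194 0.1532 [ 0.5719  0.1314 -0.0172  0.0235] at collar y: 0.5719 0.1314
side rodbehind 75 0.1849 [ 0.5726  0.1306 -0.024   0.0351] at collar y: 0.5718 0.1317
side rodahead 59 0.1091 [0.5724 0.1318 0.0529 0.    ] at collar y: 0.5701 0.1318
```

Scaled: -30 mm is -0.05, -28 mm is -0.0467, -0.01 rad is -0.0064.

arm_command([
  [[-0.0067,0,-0.0003,0,0,-0.0032,0.4],[-0.015,-0.0002,-0.0005,0,0,-0.0064,0.4],[-0.0233,-0.0002,-0.0007,0,0,-0.0095,0.4],[-0.0317,-0.0002,-0.0008,0,0,-0.014,0.4],[-0.04,-0.0002,-0.0008,0,0,-0.0204,0.4],[-0.0467,0,-0.0008,0,0,-0.0267,0.4],[-0.05,0.0002,-0.0008,0,0,-0.0286,0.4],[-0.05,0.0002,-0.0008,0,0,-0.0286,0.4]],
])

```text
time_s: 4.75
ee_pos: [0.5712, 0.123, 0.1202]
eef_rot: [3.142, 0.0, 1.605]
force: [0.2, 0.8, -0.4]
grip_width: 0.0467
grip_force: 10.0
```

```bash
python3 look.py .5725,.1,.12,1.636 .5755,.055,.12,1.636
```

```text
t 4.75 tcp [0.5712 0.123  0.1202] [3.142 0.    1.605] F [ 0.16  0.76 -0.43] w 0.0467 gf 10.0
[-23.    0.5   0.2] [ 0.     0.    -0.031]
[-68.1   2.    0.2] [ 0.     0.    -0.031]
wrist col 3997 0.1231 [0.5704 0.1317 0.032  0.0391] at collar y: 0.5704 0.1317
wrist rodbehind 2622 0.1645 [ 0.5708  0.1307 -0.0289  0.0282] at collar y: 0.5696 0.1318
wrist rodahead 936 0.0666 [ 0.5737  0.1315  0.075  -0.0021] at collar y: 0.5695 0.1316
side col 188 0.1235 [0.5713 0.1321 0.0184 0.0294] at collar y: 0.5713 0.1321
side rodbehind 133 0.1643 [ 0.572   0.1309 -0.0143  0.0296] at collar y: 0.5714 0.1321
side rodahead 62 0.0773 [0.5746 0.1319 0.078  0.0065] at collar y: 0.571 0.1316
```

Scaled: -48 mm is -0.08, -45 mm is -0.075, -0.04 rad is -0.0255.

arm_command([
  [[-0.0067,0,0.0002,0,0,-0.0064,0.4],[-0.015,0.0002,0.0003,0,0,-0.0127,0.4],[-0.025,0.0005,0.0003,0,0,-0.0191,0.4],[-0.035,0.0008,0.0003,0,0,-0.0255,0.4],[-0.045,0.0012,0.0003,0,0,-0.0255,0.4],[-0.055,0.0015,0.0003,0,0,-0.0255,0.4],[-0.065,0.0018,0.0003,0,0,-0.0255,0.4],[-0.075,0.0022,0.0003,0,0,-0.0255,0.4],[-0.08,0.0025,0.0003,0,0,-0.0255,0.4],[-0.08,0.0025,0.0003,0,0,-0.0255,0.4]],
])

```text
time_s: 5.85
ee_pos: [0.5743, 0.0749, 0.1199]
eef_rot: [3.142, 0.0, 1.644]
force: [0.0, 0.2, -0.6]
grip_width: 0.0464
grip_force: 10.0
```

```bash
python3 look.py .5784,.02,.12,1.636
```

```text
t 5.85 tcp [0.5743 0.0749 0.1199] [3.142 0.    1.644] F [ 0.02  0.19 -0.56] w 0.0464 gf 10.0
[-55.1   0.   -0.1] [0.    0.    0.008]
wrist col 4000 0.075 [0.5735 0.1315 0.0706 0.039 ] at collar y: 0.5735 0.1315
wrist rodbehind 2090 0.1157 [ 0.5704  0.1316  0.0543 -0.0094] at collar y: 0.5727 0.1312
side col 172 0.0749 [0.5749 0.1321 0.0873 0.06  ] at collar y: 0.5749 0.1321
side rodbehind 93 0.1149 [ 0.572   0.1319  0.041  -0.0069] at collar y: 0.5736 0.1316
```

Scaled: -66 mm is -0.11, -64 mm is -0.1067.

arm_command([
  [[-0.0067,0,0,0,0,0,0.4],[-0.015,0,0,0,0,0,0.4],[-0.025,0,0,0,0,0,0.4],[-0.035,0,0,0,0,0,0.4],[-0.0467,0,0,0,0,0,0.4],[-0.0583,0,0,0,0,0,0.4],[-0.07,0,0,0,0,0,0.4],[-0.0833,0,0,0,0,0,0.4],[-0.095,0,0,0,0,0,0.4],[-0.1067,0,0,0,0,0,0.4],[-0.11,0,0,0,0,0,0.4],[-0.11,0,0,0,0,0,0.4]],
])

```text
time_s: 7.15
ee_pos: [0.5792, 0.0092, 0.1199]
eef_rot: [-3.142, -0.0, 1.644]
force: [0.4, 0.2, -1.1]
grip_width: 0.0466
grip_force: 10.0
```

```bash
python3 look.py .5786,-.305,.12,1.814
```

```text
t 7.15 tcp [0.5792 0.0092 0.1199] [-3.142 -0.     1.644] F [ 0.38  0.16 -1.1 ] w 0.0466 gf 10.0
[-3.133e+02 -2.370e+01 -1.000e-01] [-0.   -0.   -0.17]
wrist col 4120 0.0096 [0.5784 0.1315 0.0706 0.03  ] at collar y: 0.5784 0.1315
wrist rodbehind 829 0.061 [ 0.5739  0.1314  0.0676 -0.012 ] at collar y: 0.5774 0.1308
side col 175 0.01 [ 0.5798  0.1322  0.0289 -0.02  ] at collar y: 0.5798 0.1322
```

Scaled: -313.3 mm is -0.5222, -308 mm is -0.5133, -0.17 rad is -0.1082.

arm_command([
  [[-0.02,-0.0017,0,0,0,-0.0064,0.4],[-0.0617,-0.005,0,0,0,-0.0127,0.4],[-0.1117,-0.0083,0,0,0,-0.0255,0.4],[-0.1667,-0.0125,0,0,0,-0.035,0.4],[-0.225,-0.0167,0,0,0,-0.0477,0.4],[-0.2833,-0.0217,0,0,0,-0.0605,0.4],[-0.3417,-0.0258,0,0,0,-0.0732,0.4],[-0.3967,-0.03,0,0,0,-0.0828,0.4],[-0.4467,-0.0333,0,0,0,-0.0955,0.4],[-0.4883,-0.0367,0,0,0,-0.1019,0.4],[-0.5133,-0.0388,0,0,0,-0.1082,0.4],[-0.5222,-0.0395,0,0,0,-0.1082,0.4]],
])

```text
time_s: 8.45
ee_pos: [0.5785, -0.3058, 0.1197]
eef_rot: [-3.141, -0.0, 1.814]
force: [0.2, 0.7, 0.2]
grip_width: 0.0467
grip_force: 10.0
```

Run:
```python
from rod import *
from tgt import rows
rows([(.5786,-.305,.0295,1.814)])
p,d,i=grab('wrist');cv2.imwrite('pics/w3.png',p);P,u,v=cloud(d,i);c=p[v,u].astype(int)
g=(c[:,1]-c[:,2]>15)&(P[:,1]<-.2)&(P[:,2]<.03)
m=g&(P[:,2]>.018)
print(m.sum(),P[m].mean(0),np.median(P[m,2]),cv2.minAreaRect(P[m][:,:2].astype(np.float32)))
y=ctrl.get_obs()['ee_pos'][1];m=(abs(P[:,1]-y)<.01)&(abs(P[:,0]-.5786)<.02)&(P[:,2]>.125)&(P[:,2]<.16);print(cyl(P[m],.024))
m=(abs(P[:,0]-.5786)<.02)&(P[:,2]>.145)&(P[:,2]<.158);print('collar y',np.percentile(P[m,1],[1,99]))
```

```text
t 8.45 tcp [ 0.5785 -0.3058  0.1197] [-3.141 -0.     1.814] F [0.19 0.71 0.17] w 0.0467 gf 10.0
[ 0.7  0.3 90.2] [-0. -0. -0.]
2187 [ 0.57431375 -0.29187651  0.02236292] 0.022393301241188435 ((0.5746058225631714, -0.29299867153167725), (0.05407320708036423, 0.053022969514131546), 13.931453704833984)
(np.float64(-0.30548138804941044), array([0.57769634, 0.13122129, 0.24168468, 0.03774778]))
collar y [-0.32302212 -0.28810554]
```

View pics/w3.png

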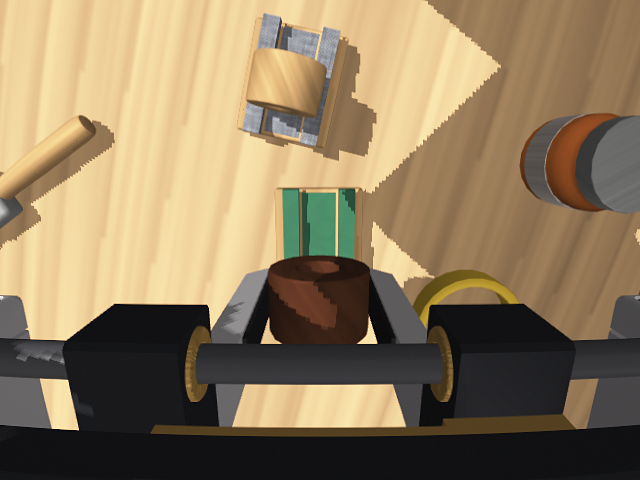

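The wrist view shows the held walnut collar at (318,300), aligned with the green cradle at (320,225). The lateral error is under 1 mm and the yaw matches.

Scaled: 88.5 mm is 0.1475, 88 mm is 0.1467.

arm_command([
  [[0.0005,0.0002,0.0167,0,0,0,0.4],[0.0005,0.0002,0.0467,0,0,0,0.4],[0.0005,0.0002,0.08,0,0,0,0.4],[0.0005,0.0002,0.11,0,0,0,0.4],[0.0005,0.0002,0.13,0,0,0,0.4],[0.0005,0.0002,0.14,0,0,0,0.4],[0.0005,0.0002,0.1442,0,0,0,0.4],[0.0005,0.0002,0.1467,0,0,0,0.4],[0.0005,0.0002,0.1475,0,0,0,0.4],[0.0005,0.0002,0.1475,0,0,0,0.4],[0.0005,0.0002,0.1475,0,0,0,0.4]],
])

```text
time_s: 9.6
ee_pos: [0.5788, -0.3045, 0.0319]
eef_rot: [3.141, 0.0, 1.815]
force: [0.3, -0.3, -0.2]
grip_width: 0.0466
grip_force: 10.0
```

```bash
cat > fin.py <<'E'
from rod import *
from tgt import rows
rows([(.5786,-.305,.0295,1.814)])
for n in('wrist','side'):
    p,d,i=grab(n);P,u,v=cloud(d,i);c=p[v,u].astype(int)
    m=(abs(P[:,1]+.305)<.01)&(abs(P[:,0]-.578)<.02)&(P[:,2]>.035)&(P[:,2]<.07)&(c[:,2]-c[:,1]>8)&(c[:,1]<90)
    if m.sum()>30: print(n,m.sum(),cyl(P[m],.024))
E
python3 fin.py
```

```text
t 9.6 tcp [ 0.5788 -0.3045  0.0319] [3.141 0.    1.815] F [ 0.27 -0.31 -0.19] w 0.0466 gf 10.0
[-0.4 -0.3  2.4] [0.    0.    0.001]
wrist 3977 (np.float64(-0.3047643786752917), array([0.57822778, 0.04345108, 0.23425937, 0.03629423]))
side 94 (np.float64(-0.30333091368268733), array([ 0.58125828,  0.04440929, -0.00625069,  0.02149833]))
```

2.4 mm to go, so I lower slowly.

Scaled: 1.5 mm is 0.0025, 1.3 mm is 0.0022.

arm_command([
  [[0,0,0.0008,0,0,0,0.4],[0,0,0.0017,0,0,0,0.4],[0,0,0.0022,0,0,0,0.4],[0,0,0.0025,0,0,0,0.4],[0,0,0.0025,0,0,0,0.4]],
])

```text
time_s: 10.2
ee_pos: [0.5786, -0.3045, 0.0301]
eef_rot: [-3.141, 0.0, 1.815]
force: [-1.9, -0.8, 2.5]
grip_width: 0.047
grip_force: 10.0
```

Scaled: 0.5 mm is 0.0008, -0.4 mm is -0.0007.

arm_command([
  [[0,-0.0005,0.0005,0,0,0,0.4],[0,-0.0007,0.0008,0,0,0,0.4],[0,-0.0007,0.0008,0,0,0,0.4],[0,-0.0007,0.0008,0,0,0,0.4]],
], squeeze=5)

```text
time_s: 10.6
ee_pos: [0.5783, -0.3046, 0.0296]
eef_rot: [3.142, 0.0, 1.815]
force: [-1.9, -0.3, 4.2]
grip_width: 0.0468
grip_force: 5.0
```

Scaled: -110 mm is -0.1833, -105 mm is -0.175.

arm_command([
  [[0,0,0,0,0,0,0],[0,0,0,0,0,0,-0.04],[0,0,0,0,0,0,-0.1],[0,0,0,0,0,0,-0.2],[0,0,0,0,0,0,-0.3],[0,0,0,0,0,0,-0.3],[0,0,-0.0133,0,0,0,-0.3],[0,0,-0.0417,0,0,0,-0.3],[0,0,-0.0833,0,0,0,-0.3],[0,0,-0.1333,0,0,0,-0.3],[0,0,-0.175,0,0,0,-0.3],[0,0,-0.1833,0,0,0,-0.3]],
])

```text
time_s: 11.8
ee_pos: [0.5795, -0.3052, 0.1443]
eef_rot: [3.137, 0.004, 1.815]
force: [-0.3, 0.8, 1.2]
grip_width: 0.0611
grip_force: 0.0
```

```bash
python3 fin.py; python3 -c "
from h import *
p,d,i=grab('top');cv2.imwrite('pics/end.png',cv2.resize(cams.camera('wrist')[0],None,fx=.9,fy=.9))"
```

```text
t 11.8 tcp [ 0.5795 -0.3052  0.1443] [3.137 0.004 1.815] F [-0.29  0.85  1.16] w 0.0611 gf 0.0
[  0.9  -1.4 114.8] [0.004 0.004 0.001]
wrist 1444 (np.float64(-0.3048740009415963), array([0.57748765, 0.04111777, 0.24279981, 0.00269063]))
side 86 (np.float64(-0.3033018424038313), array([ 0.58097361,  0.04217961,  0.00076542, -0.05974261]))
```

View pics/end.png

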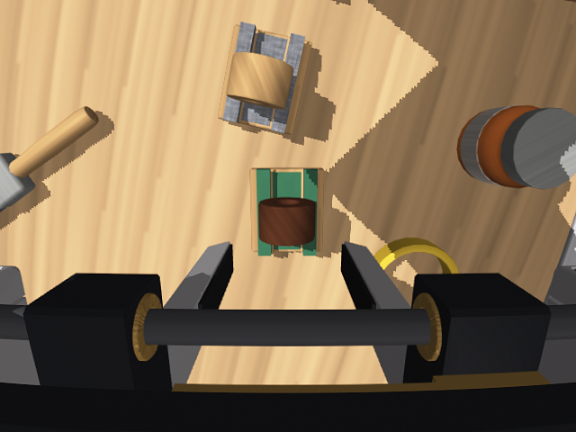

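The collar lies on both green rails at (287,220), with its centre at z = 41 mm and its axis along the rails. The gripper is clear and the other collars are undisturbed.

```bash
python3 -c "
from station import ctrl
print(ctrl.hand_in())"
```

```text
the job is handed in; nothing more can be done
None
```

The job is handed in (no verdict was returned): the walnut collar came off the mandrel with wrist force readings under 6 N and lies released, midway along both rails of the green cradle, at about 12 s on the robot's clock.

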